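# Draw the spring jaw open with the pull pin and hold it at the mark

## Robot

A 6-joint arm with a two-finger parallel gripper is mounted at the origin on the work surface. World frame = base frame: x ahead of the robot, y to its left, z up, the work surface at z = 0. Lengths are in m, angles in rad, forces in N, time in s.
With the tool pointing down it reaches from about 0.35 to 0.975 m from the base axis. Payload 17.4 kg.
Tool frame: the origin (TCP) lies at the very end of the fingers, on their centre line; the grasp point (between the pads) lies 19 mm behind it (grip_point_offset is the distance from the TCP to the grasp point, in m); z points along the fingers, y is the line along which they close (so a half turn about z gives the same grasp; the last joint's range is limited). The gripper opens to 85 mm and grips with 20 to 120 N. Pads are 22 mm wide; open, the fingers measure 114 mm over their backs; the gripper's body (76 mm by 85 mm) begins 54 mm behind the grasp point. The pads swing forward as they close: fully open they stand 13 mm farther back than shut.
Start: joints at [-1.242, 0.116, 1.442, -0, 1.584, -0.038], TCP at [0.242, -0.63, 0.231] pointing down, gripper open.
Joint ranges: [-2.83, 2.83], [-0.83, 2.19], [0.07, 2.5], [-1.14, 4.28], [0.01, 3], [-2.97, 2.97]. Speed limits (rad/s): [1.89, 1.89, 2.22, 3.14, 3.14, 3.14].

## Interface

Orientations are given as a rotation vector (axis times angle).
In Python, from plant import * gives the robot as it stands.
- The arm moves only by the tool jog_arm, never from a script. Its argument "plan" is a list of rows, each a list of 3 entries, a list of its own where there are three numbers: the shift along the tool's x, y, z in cm, then the turn, a rotation vector about the tool's x, y, z in degrees, then the opening, from -1 (shut) to 1 (fully open), so that 0 is half open. A call has 1 to 10 rows; each row is the pose to reach, as a shift and turn from the pose commanded when the call began, along the tool's axes at that moment; what a row does not reach only later rows make up. A row lasts 1/10 s, in which the tool goes at most 50 mm and 8.59 degrees, less where a joint would pass 70% of its speed; a pose out of reach is approached as far as the arm can. A call with a gripper value outside its range is refused whole. The fingers move at their own pace and stop on an object; "grip_force" is the grip in N (left out, the last holds). Time passes only in rows, so rows that repeat a pose let the fingers close. It gives the time, the measured TCP pose, the force, the opening and the grip force at its end, in the units of the state.
- sense(): the state, without advancing time (a new reading comes with each control period).
- read_camera(name): name is "scene" or "side" or "wrist"; returns the picture (384x512x3 uint8, red, green, blue); there is no depth.
- camera_model(name): a dict with "vfov" (degrees; the focal length in pixels is half the picture's height over the tangent of half this angle, whatever the lens; pixels are square), "cx", "cy" (the principal point, pixels), "extrinsics" (4x4, takes a point from camera to world coordinates); the wrist camera has in their place "hand_eye" (4x4, takes a point from camera to tool coordinates, whose origin is the TCP and whose axes are the flange's). Camera axes: x right, y down, z forward; pixel columns grow to the right and rows downward; lengths in m; the calibration is good to about 2 mm. A picture is of the moment at which its call begins: read the wrist's pose just before it. camera_model takes no time and is no camera call.
- hand_in(): hands the job in; it is judged then, once.
The state is a dict: "time": time; "qpos": joint angles; "joint_vel": joint speeds; "tau": joint torques, N m; "ee_pos": TCP position; "orientation": TCP orientation; "force": force on the tool from outside, world axes, zero at the start; "moment": the same for the moment, N m; "grip_width": opening from 0.0 (shut) to 1.0 (fully open); "grasp_force": force on a finger pad.
Only numpy, scipy, OpenCV 4.12 (cv2) and the standard library are available. Lean on these libraries where they do the work, as an engineer would, in place of code of your own. Each camera call takes 0.05 s, during which the arm holds its last target. There are 200 camera calls.

## Task

Open the spring-loaded jaw holder so that a model part could be placed in it: take the loose pull pin out of its wooden stand, drop its shank all the way down through the eye at the outer end of the jaw slide, and with the pin draw the slide out against its spring until the slide's pointer is in line with the line on the index block. Finish while holding it there, with the pin still gripped: the spring pulls the jaw shut as soon as it is let go. Pull only by the pin, not with the fingers on the slide, and leave the jar, the nose cone and the cup where they stand.

Things in the scene. Friction and masses are not known exactly. Their poses are not given: they have to be found in the camera images.
- pin: Loose round steel pull pin, 0.1 kg, upright in the stand, its flange on the stand's top. Origin on its axis at the flange's underside; z up along the handle. Below the origin: shank 10 mm in diameter, 40 mm long, the last 6 mm tapering to 5 mm. Above: flange 24 mm in diameter, 5 mm thick, then a round ribbed handle 18 mm in diameter, from 5 to 65 mm above the origin, gripped from above.
- stand: Fixed light wooden block 56 x 56 x 50 mm (height 50) with a 14 mm hole, 45 mm deep, in its top; the pin stands in it. Origin at the centre of its underside. It may be on either side of the jaw holder.
- jig: Fixed jaw holder. Origin on the bench below the eye's home position; x level from eye to jaws (roughly away from the robot), z up. In its frame: grey spring housing x 45 to 115 mm (60 wide, top at 72 mm, the highest part), jaws near x 200, base plate x 30 to 250 (12 thick), index rail centred at y = +55, x -105 to 45 (20 wide, 20 tall). Below the eye's path is bare bench.
- slide: Steel bar from the housing towards the robot, ending in a lug 36 x 36 mm, 20 thick, with a vertical through hole (the eye) of 14 mm. Origin on the eye's axis at the lug's top face, 60 mm above the bench; axes as the jig's. Moves only along the jig's x: starts home (x = 0), draws out towards -x by at most 85 mm. A spring pulls it home: about 4 N at home plus 0.11 N per mm of draw.
- pointer (a point): Tip of the slide's pointer: a 3 mm thin steel blade standing out from the lug's +y side, 44 mm from the eye's axis, at the same x (jig's frame) as the eye's axis, top 52 mm above the bench. It is at the mark when it and the index origin have the same x in the jig's frame.
- index: Fixed aluminium index block 24 x 18 x 32 mm on the index rail; the dark 2 mm line across its top and down its inner face is the mark. Origin on the line, centre of the block's top face, 52 mm above the bench; axes as the jig's. It stands 30 to 65 mm towards the jig's -x from the eye's home position (differs each time), 55 mm to the +y side of the eye's path.
- jar: Bystander: amber glass jar with white lid, 58 mm in diameter, 85 mm tall, origin at the centre of its underside.
- cone: Bystander: white turned nose cone of a model, 52 mm in diameter, 97 mm tall, point up, origin at the centre of its base.
- cup: Bystander: plain metal cup, 64 mm in diameter, 70 mm tall, origin at the centre of its underside.
Things that resemble listed ones, but are neither listed nor needed, are in the scene too. Of the things that look like the pin, the larger one is meant.

How it is judged:
On the way:
1. the pin is through the eye, its flange within 8 mm of the lug, before the slide is drawn (slide within 10 mm of home) (horizontal distance between pin and slide below 0.007 m and z of pin in the frame of slide below 0.008 m and angle between the z axis of pin and the z axis of slide, either way round below 0.25 rad and distance of slide from where it was at the start of the episode below 0.01 m), for 0.1 s.
At the end, for the whole second after the job is handed in: The pin is through the eye (axis within 7 mm and 0.25 rad of the eye's, flange within 8 mm of the lug's top), the slide's pointer is within 4 mm of the index line and still (under 10 mm/s), the fingers grip the pin (over 2 N) and the pin carries the spring (over 2.5 N on the slide) (horizontal distance between pin and slide below 0.007 m and z of pin in the frame of slide below 0.008 m and angle between the z axis of pin and the z axis of slide, either way round below 0.25 rad and x of pointer in the frame of index between -0.004 and 0.004 m and linear speed of slide below 0.01 m/s and contact force between the fingers and pin above 2 N and contact force between pin and slide above 2.5 N); the arm keeps its last pose, push and grip.
It fails at once if the robot pushes on the slide itself (over 5 N) instead of using the pin (contact force between any of the fingers, the arm and slide above 5 N).
It fails at once if the jar is shoved over 30 mm or tipped (distance of jar from where it was at the start of the episode above 0.03 m or angle between jar's own z axis and vertical above 0.5 rad).
It fails at once if the nose cone is shoved over 30 mm or tipped (distance of cone from where it was at the start of the episode above 0.03 m or angle between cone's own z axis and vertical above 0.5 rad).
It fails at once if the cup is shoved over 30 mm or tipped (distance of cup from where it was at the start of the episode above 0.03 m or angle between cup's own z axis and vertical above 0.5 rad).
It also fails if it takes over 48 s, if anything falls off the work surface, if the arm or the gripper's body presses on something with over 40 N, if the wrist force passes 120 N, or if a joint passes its speed limit or range.

## Working session

There is one attempt and no reset: what is moved stays moved. The work goes in short steps, Python scripts to look and compute and a tool call to move; the robot and the scene stay as the last step left them, time stands still between calls to the robot, and variables do not carry over. Pictures are saved under pics/ and viewed, at most 10 in all, crops included, and the job is handed in when it is done.

Besides the shell and the picture viewer there is one more tool, called after "Emit:" as name(argument=value, ...) on one line, values as JSON. jog_arm: Moves the arm, as the interface text tells. Its arguments: {"type":"object","properties":{"plan":{"type":"array","items":{"type":"array"}},"grip_force":{"type":"number"}},"required":["plan"]}

```bash
mkdir -p pics; ls
python3 - <<'E'
from plant import *
import cv2,numpy as np
s=sense();print({k:np.round(v,3) for k,v in s.items()})
for n in("scene","side","wrist"):
    m=camera_model(n);print(n,{k:np.round(v,4).tolist() for k,v in m.items()})
a=read_camera("scene");b=read_camera("side")
cv2.imwrite("pics/scene0.png",a[...,::-1]);cv2.imwrite("pics/side0.png",b[...,::-1])
E
```

```text
pics
{'time': np.float64(0.0), 'qpos': array([-1.242,  0.116,  1.442,  0.   ,  1.584, -0.038]), 'joint_vel': array([ 0.001,  0.001, -0.001, -0.001,  0.001, -0.   ]), 'tau': array([-1.0000e-03, -7.3199e+01, -6.3249e+01, -0.0000e+00,  6.0000e-03,
       -0.0000e+00]), 'ee_pos': array([ 0.242, -0.63 ,  0.231]), 'orientation': array([-3.088, -0.573,  0.   ]), 'force': array([-1.181, -0.872,  0.493]), 'moment': array([-0.053,  0.022,  0.002]), 'grasp_force': np.float64(0.0), 'grip_width': np.float64(0.999)}
scene {'vfov': 48.8017, 'cx': 252.4251, 'cy': 192.4536, 'extrinsics': [[-0.0077, 0.6672, -0.7448, 1.2927], [1.0, 0.0038, -0.0069, 0.022], [-0.0018, -0.7449, -0.6672, 0.6933], [0.0, 0.0, 0.0, 1.0]]}
side {'vfov': 52.5919, 'cx': 251.7112, 'cy': 194.9906, 'extrinsics': [[-0.9286, -0.2055, 0.3091, 0.3169], [-0.3711, 0.5307, -0.762, 0.632], [-0.0074, -0.8223, -0.569, 0.5473], [0.0, 0.0, 0.0, 1.0]]}
wrist {'vfov': 60.1287, 'cx': 259.2691, 'cy': 190.265, 'hand_eye': [[0.0001, -0.9647, -0.2634, 0.0671], [1.0, 0.0002, -0.0002, 0.0005], [0.0003, -0.2634, 0.9647, -0.1427], [0.0, 0.0, 0.0, 1.0]]}
```

View pics/scene0.png

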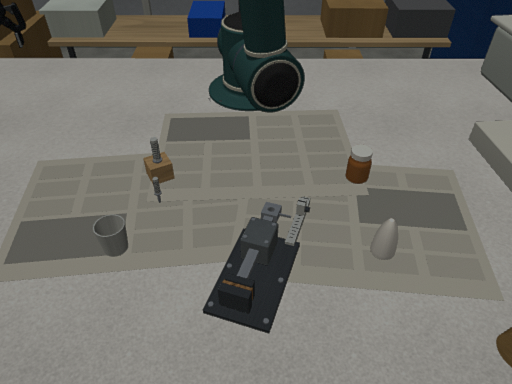

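View pics/side0.png

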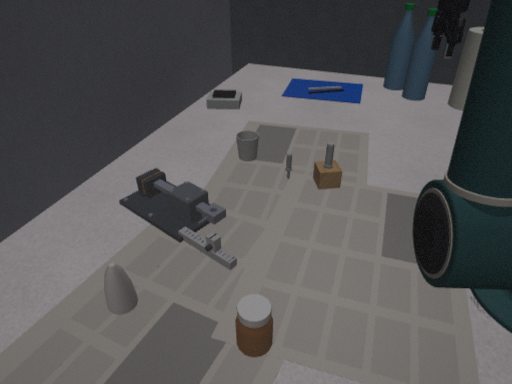

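The scene view shows the stand with the large pin at about (155,140) for the handle top and (157,160) for the flange. The small decoy lies at (157,190), the lug's eye is near (271,210) and the index block near (302,203). In the side view the pin top is at (330,146), the eye at (213,211) and the index block at (213,241).

```bash
cat > h.py <<'E'
from plant import *
import cv2,numpy as np
from scipy.spatial.transform import Rotation as R
def K(m):
    f=192/np.tan(np.radians(m["vfov"])/2); return np.array([[f,0,m["cx"]],[0,f,m["cy"]],[0,0,1]])
def tool(s=None):
    s=s or sense(); T=np.eye(4); T[:3,:3]=R.from_rotvec(s["orientation"]).as_matrix(); T[:3,3]=s["ee_pos"]; return T
def cam(n,T=None):
    m=camera_model(n); return K(m),(np.array(m["extrinsics"]) if n!="wrist" else T@np.array(m["hand_eye"]))
def ray(c,uv):
    k,E=c; d=E[:3,:3]@np.linalg.solve(k,[*uv,1]); return E[:3,3],d/np.linalg.norm(d)
def tri(views):  # [(cam,uv),...] -> point, worst miss
    A=0;b=0;L=[]
    for c,uv in views:
        o,d=ray(c,uv);P=np.eye(3)-np.outer(d,d);A=A+P;b=b+P@o;L.append((P,o))
    p=np.linalg.solve(A,b);return p,max(np.linalg.norm(P@(p-o)) for P,o in L)
def onz(c,uv,z):
    o,d=ray(c,uv);return o+d*(z-o[2])/d[2]
def proj(c,p):
    k,E=c;q=k@(E[:3,:3].T@(np.asarray(p)-E[:3,3]));return q[:2]/q[2]
def shot(n,name):
    T=tool();a=read_camera(n);cv2.imwrite(f"pics/{name}.png",a[...,::-1]);np.save(f"pics/{name}.npy",T);return a,T
def rel(p):  # world point -> tool shift in cm
    T=tool();return np.round(100*T[:3,:3].T@(np.asarray(p)-T[:3,3]),2)
E
python3 - <<'E'
from h import *
a,b=cam("scene"),cam("side")
for n,u,v in[("pintop",(155,139),(330,146)),("flange",(158,159),(328,166)),("eye",(271,210),(213,211)),("index",(302,203),(213,238)),("jar",(361,153),(254,308)),("cone",(391,220),(112,264)),("cuprim",(110,223),(247,138))]:
    p,e=tri([(a,u),(b,v)]);print(n,p.round(4),round(e,4))
p1=tri([(a,(237,285)),(b,(150,178))]);print("jaw",p1)
T=tool();print(T.round(3))
E
```

```text
pintop [ 0.4548 -0.2178  0.1108] 0.0024
flange [ 0.4549 -0.2201  0.0522] 0.001
eye [0.6379 0.0565 0.0554] 0.0008
index [0.6048 0.1259 0.0463] 0.0002
jar [0.459  0.2782 0.0774] 0.0007
cone [0.7033 0.291  0.0933] 0.0004
cuprim [ 0.6935 -0.2727  0.0662] 0.0045
jaw (array([ 0.8356212 , -0.00829674,  0.05610511]), np.float64(0.0030479403320744876))
[[ 0.934  0.359 -0.     0.242]
 [ 0.359 -0.934  0.001 -0.63 ]
 [ 0.    -0.001 -1.     0.231]
 [ 0.     0.     0.     1.   ]]
```

Emit:
jog_arm(plan=[[[4, -3.5, 0], [0, 0, -6], 0.5], [[8, -7, 0], [0, 0, -12], 0.5], [[12, -10.5, 0], [0, 0, -18], 0.5], [[16, -14, 0], [0, 0, -24], 0.5], [[20, -17.5, 0], [0, 0, -30], 0.5], [[24, -21, 0], [0, 0, -36], 0.5], [[28, -24.5, 0], [0, 0, -42], 0.5], [[31.5, -28, 0], [0, 0, -47], 0.5], [[34.6, -30.7, 0], [0, 0, -51], 0.5], [[34.6, -30.7, 0], [0, 0, -51], 0.5]])

```text
time: 1.1
ee_pos: [0.4562, -0.2159, 0.2313]
orientation: [-2.536, -1.854, -0.001]
force: [-0.3, -0.7, 0.1]
grip_width: 0.751
grasp_force: 0.0
```

Run:
```python
from h import *
a,T=shot("wrist","w1");print(T.round(4));print(rel([.455,-.219,.115]), proj(cam("wrist",T),[.455,-.219,.115]),proj(cam("wrist",T),[.455,-.219,.055]))
```

```text
[[ 3.032e-01  9.529e-01  4.000e-04  4.562e-01]
 [ 9.529e-01 -3.032e-01  7.000e-04 -2.159e-01]
 [ 8.000e-04  1.000e-04 -1.000e+00  2.313e-01]
 [ 0.000e+00  0.000e+00  0.000e+00  1.000e+00]]
[-0.31 -0.03 11.62] [258.15428136 189.41295278] [258.35934874 173.55301092]
```

View pics/w1.png

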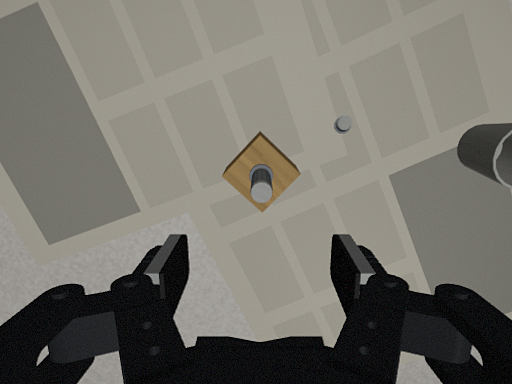

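The wrist view shows the pin's handle top centred near (262,191) and the stand's top corners at (260,132), (300,172), (263,212) and (223,173). The decoy is at (343,124).

Run:
```python
from h import *
c=cam("wrist",np.load("pics/w1.npy"));a,b=cam("scene"),cam("side")
p=onz(c,(262,191),.115);print(p,rel(p));q=onz(c,(261.5,172.3),.05);print(q,rel(q))
print(tri([(c,(262,191)),(a,(155,139)),(b,(330,146))]))
print("decoy",tri([(c,(343,123)),(a,(156,179)),(b,(289,155))]))
```

```text
[ 0.45756299 -0.22121163  0.115     ] [-0.44  0.28 11.62]
[ 0.45802892 -0.21976893  0.05      ] [-0.29  0.28 18.12]
(array([ 0.45580766, -0.21982215,  0.11063103]), np.float64(0.0030001243554492025))
decoy (array([ 0.54903698, -0.20066697,  0.07018685]), np.float64(0.008461328967098372))
```

Emit:
jog_arm(plan=[[[-0.35, 0.28, 2], [0, 0, 0], 0.2], [[-0.35, 0.28, 5], [0, 0, 0], 0.2], [[-0.35, 0.28, 8], [0, 0, 0], 0.2], [[-0.35, 0.28, 11], [0, 0, 0], 0.2], [[-0.35, 0.28, 13.5], [0, 0, 0], 0.2], [[-0.35, 0.28, 15.5], [0, 0, 0], 0.2], [[-0.35, 0.28, 16.1], [0, 0, 0], 0.2], [[-0.35, 0.28, 16.1], [0, 0, 0], 0.2]])

```text
time: 1.95
ee_pos: [0.456, -0.224, 0.0698]
orientation: [-2.541, -1.845, 0.001]
force: [-0.5, 0.1, 0.9]
grip_width: 0.601
grasp_force: 0.0
```

Emit:
jog_arm(plan=[[[0, 0, 0], [0, 0, 0], -0.4], [[0, 0, 0], [0, 0, 0], -1], [[0, 0, 0], [0, 0, 0], -1], [[0, 0, 0], [0, 0, 0], -1], [[0, 0, 0], [0, 0, 0], -1], [[0, 0, 0], [0, 0, 0], -1], [[0, 0, 0], [0, 0, 0], -1], [[0, 0, 0], [0, 0, 0], -1]], grip_force=80)

```text
time: 2.75
ee_pos: [0.4569, -0.2239, 0.0712]
orientation: [2.54, 1.846, 0.001]
force: [-0.7, -0.4, 6.2]
grip_width: 0.189
grasp_force: 77.9
```

Emit:
jog_arm(plan=[[[0, 0, -1], [0, 0, 0], -1], [[0, 0, -3], [0, 0, 0], -1], [[0, 0, -6], [0, 0, 0], -1], [[0, 0, -9], [0, 0, 0], -1], [[3, 1, -11], [0, 0, 0], -1], [[7, 2.2, -11], [0, 0, 0], -1], [[11, 3.4, -11], [0, 0, 0], -1], [[15, 4.7, -11], [0, 0, 0], -1], [[19, 6, -11], [0, 0, 0], -1], [[23, 7.2, -11], [0, 0, 0], -1]])

```text
time: 3.75
ee_pos: [0.5968, -0.0254, 0.181]
orientation: [2.541, 1.847, 0.001]
force: [0.6, -1.6, -1.4]
grip_width: 0.19
grasp_force: 78.1
```

Emit:
jog_arm(plan=[[[2, 0.6, 0], [0, 0, 0], -1], [[4, 1.2, 0.5], [0, 0, 0], -1], [[5.2, 1.6, 1], [0, 0, 0], -1], [[5.2, 1.6, 1], [0, 0, 0], -1], [[5.2, 1.6, 1], [0, 0, 0], -1]])

```text
time: 4.25
ee_pos: [0.627, 0.0167, 0.17]
orientation: [-2.541, -1.846, 0.001]
force: [0.7, -0.4, -1.5]
grip_width: 0.19
grasp_force: 78.1
```

Run:
```python
from h import *
s=sense();print(s["grip_width"],s["grasp_force"],s["force"])
a,T=shot("wrist","w2");print(T.round(4));c=cam("wrist",T)
cv2.imwrite("pics/w2.png",a[...,::-1])
for p in([.638,.0565,.06],[.605,.126,.052]):print(proj(c,p))
P=T@np.array([[0,0,.0,1],[0,0,.02,1],[0,0,.06,1]]).T;print([proj(c,q[:3]).round(1) for q in P.T])
```

```text
0.18985027506969832 78.09943199157715 [ 0.74263744 -0.36430128 -1.53386171]
[[ 3.091e-01  9.510e-01 -8.000e-04  6.270e-01]
 [ 9.510e-01 -3.091e-01 -2.000e-04  1.670e-02]
 [-5.000e-04 -7.000e-04 -1.000e+00  1.700e-01]
 [ 0.000e+00  0.000e+00  0.000e+00  1.000e+00]]
[256.05837408 134.42981619]
[183.96370111  56.46688304]
[array([257.7, 247.1]), array([257.9, 230.8]), array([258.1, 207.1])]
```

View pics/w2.png

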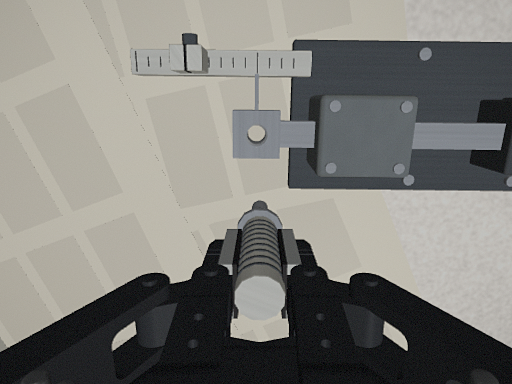

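The wrist view shows the eye at about (256,133), the pin held with its tip near (260,204), the index block near (188,57) and the pointer at x≈257. The jig is lined up with the image rows. I'll enlarge it for exact pixels.

Run:
```python
from h import *
a=cv2.imread("pics/w2.png")
x=cv2.resize(a[25:145,125:285],None,fx=5,fy=5,interpolation=cv2.INTER_CUBIC)[:300]
y=cv2.resize(a[105:165,225:289],None,fx=5,fy=5,interpolation=cv2.INTER_CUBIC)
z=cv2.resize(a[190:250,225:289],None,fx=5,fy=5,interpolation=cv2.INTER_CUBIC)
out=np.zeros((600,800,3),np.uint8);out[:300]=x[:,:800];out[300:,:320]=y;out[300:,400:720]=z
cv2.imwrite("pics/w2c.png",out)
```

```text
(no output)
```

View pics/w2c.png

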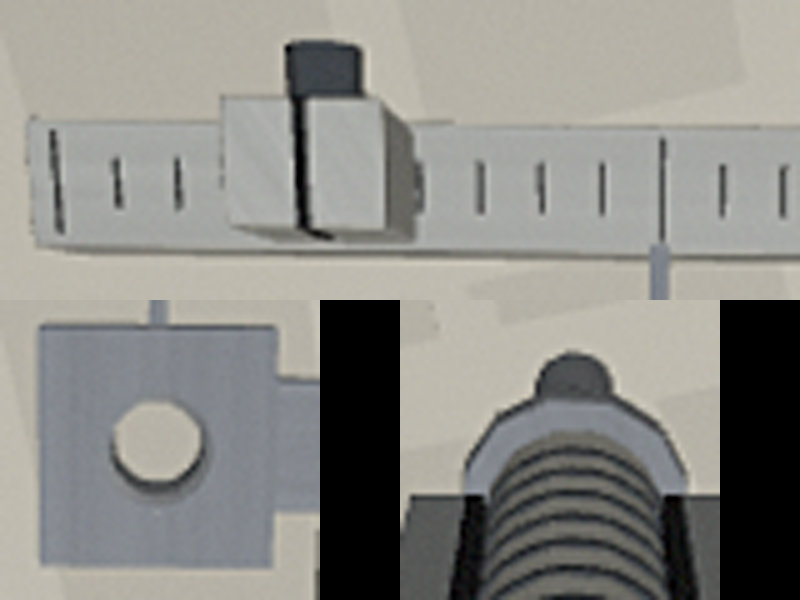

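The crop shows the eye at (256.8,134.5), the index line's top centre at (185,57.6), the pointer tip at (256.6,74), the flange spanning u 238–282.6, and the shank spanning u 252–267.4 with its top at v≈200.4.

Run:
```python
from h import *
from scipy.optimize import least_squares
T=np.load("pics/w2.npy");c=cam("wrist",T);a,b=cam("scene"),cam("side")
t=np.linspace(0,2*np.pi,90)
def ring(x,y,z,r):
    return np.array([proj(c,(T@[x+r*np.cos(k),y+r*np.sin(k),z,1])[:3]) for k in t])
def meas(p):
    x,y=p;F=ring(x,y,.0212,.012);S=np.vstack([ring(x,y,.0552,.005),ring(x,y,.0612,.0025)])
    return np.array([F[:,0].min(),F[:,0].max(),S[:,0].min(),S[:,0].max(),S[:,1].min()])
m=np.array([238,282.6,252,267.4,200.4])
f=least_squares(lambda p:meas(p)-m,[0,0]);print("pin offset tool mm",f.x*1e3,"res",f.fun.round(1))
e=onz(c,(256.8,134.5),.06);ix=onz(c,(185,57.6),.052);pt=onz(c,(256.6,74),.052)
print("eye",e,"idx",ix,"ptr",pt);print("eye 3view",tri([(c,(256.8,134.5)),(a,(271,210)),(b,(213,211))]))
pin=(T@[*f.x,0,1])[:3]
R_=T[:3,:3]
print("move tool cm",100*(R_.T@(e-T[:3,3]))[:2]-100*f.x)
# jig x direction: rail edge & pointer perpendicular
p1=onz(c,(131,62),.02);p2=onz(c,(311,64),.02);d=R_.T@(p2-p1);print("rail angle in tool deg",np.degrees(np.arctan2(d[0],d[1])))
print("idx-ptr tool mm",1e3*R_.T@(ix-pt),"idx-eye",1e3*R_.T@(ix-e))
```

```text
pin offset tool mm [0.94798845 1.16031606] res [-0.6  0.2 -0.   0.5  0. ]
eye [0.63851624 0.05627715 0.06      ] idx [0.60543979 0.12503985 0.052     ] ptr [0.65191976 0.097955   0.052     ]
eye 3view (array([0.63813432, 0.05620299, 0.05534681]), np.float64(0.0009092681449620109))
move tool cm [ 4.02661984 -0.23206462]
rail angle in tool deg -0.5948064256449485
idx-ptr tool mm [ 1.13936724e+01 -5.25752778e+01  2.92485483e-02] idx-eye [ 55.17721548 -52.70373972   8.0093997 ]
```

Emit:
jog_arm(plan=[[[1.5, -0.1, 0.5], [0, 0, 0], -1], [[3.2, -0.2, 1.5], [0, 0, 0], -1], [[4.03, -0.23, 2.7], [0, 0, 0], -1], [[4.03, -0.23, 3.8], [0, 0, 0], -1], [[4.03, -0.23, 4.3], [0, 0, 0], -1], [[4.03, -0.23, 4.3], [0, 0, 0], -1], [[4.03, -0.23, 4.3], [0, 0, 0], -1]])

```text
time: 5.0
ee_pos: [0.6376, 0.0561, 0.1275]
orientation: [2.542, 1.846, 0.0]
force: [-0.5, -0.5, -0.3]
grip_width: 0.188
grasp_force: 78.1
```

Run:
```python
from h import *
w,T=shot("wrist","w3");print(T[:3,3].round(4));s=read_camera("scene");d=read_camera("side")
pin=(T@[.00095,.00116,.0612,1])[:3];e=np.array([.6385,.0563,.06]);print("tip",pin)
out=np.zeros((600,800,3),np.uint8)
def crop(im,uv,k=5,h=30):
    u,v=np.round(uv).astype(int);print(u-h,v-h);return cv2.resize(im[v-h:v+h,u-h:u+h],None,fx=k,fy=k,interpolation=cv2.INTER_CUBIC)[...,::-1]
out[:300,:300]=crop(w,proj(cam("wrist",T),pin));out[:300,300:600]=crop(s,proj(cam("scene"),pin));out[300:,:300]=crop(d,proj(cam("side"),pin))
cv2.imwrite("pics/w3c.png",out)
for n,c in("wrist",cam("wrist",T)),("scene",cam("scene")),("side",cam("side")):print(n,proj(c,pin),proj(c,e))
```

```text
[0.6376 0.0561 0.1275]
tip [0.63903075 0.05665316 0.06629707]
230 175
241 177
182 176
wrist [259.9471343  205.11168154] [259.33317883 202.92369929]
scene [271.4985929  206.96783217] [271.2449625  208.91149623]
side [212.44309629 206.48915733] [212.94030394 208.86733791]
```

View pics/w3c.png

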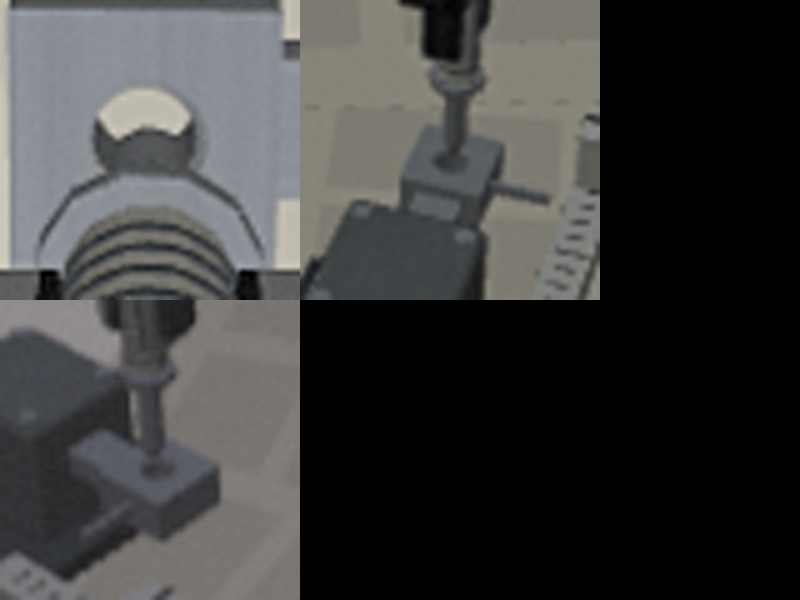

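In all three views the tip stands centred just above the eye, about 1 mm off at most. I'll go down.

Emit:
jog_arm(plan=[[[0, 0, 0.5], [0, 0, 0], -1], [[0, 0, 1], [0, 0, 0], -1], [[0, 0, 1.5], [0, 0, 0], -1], [[0, 0, 1.8], [0, 0, 0], -1]])

```text
time: 5.55
ee_pos: [0.6373, 0.0564, 0.1084]
orientation: [-2.541, -1.847, 0.001]
force: [0.5, -0.9, -1.5]
grip_width: 0.19
grasp_force: 78.1
```

Emit:
jog_arm(plan=[[[0, 0, 0.6], [0, 0, 0], -1], [[0, 0, 1.2], [0, 0, 0], -1], [[0, 0, 1.8], [0, 0, 0], -1], [[0, 0, 2.2], [0, 0, 0], -1], [[0, 0, 2.5], [0, 0, 0], -1], [[0, 0, 2.5], [0, 0, 0], -1]])

```text
time: 6.15
ee_pos: [0.6374, 0.0565, 0.0838]
orientation: [-2.541, -1.847, 0.001]
force: [-0.3, -0.6, -1.9]
grip_width: 0.188
grasp_force: 78.1
```

Run:
```python
from h import *
w,T=shot("wrist","w4");s=read_camera("scene");d=read_camera("side");print(T.round(4))
out=np.zeros((600,800,3),np.uint8);o=(T@[0,0,.0212,1])[:3]
def crop(im,uv,k=5,h=30):
    u,v=np.round(uv).astype(int);print(u-h,v-h);return cv2.resize(im[v-h:v+h,u-h:u+h],None,fx=k,fy=k,interpolation=cv2.INTER_CUBIC)[...,::-1]
out[:384,:512]=w[...,::-1];out[300:,500:]=crop(s,proj(cam("scene"),o));out[:300,500:]=crop(d,proj(cam("side"),o))
cv2.imwrite("pics/w4c.png",out)
```

```text
[[ 3.087e-01  9.512e-01 -7.000e-04  6.374e-01]
 [ 9.512e-01 -3.087e-01 -0.000e+00  5.650e-02]
 [-3.000e-04 -6.000e-04 -1.000e+00  8.380e-02]
 [ 0.000e+00  0.000e+00  0.000e+00  1.000e+00]]
241 178
183 178
```

View pics/w4c.png

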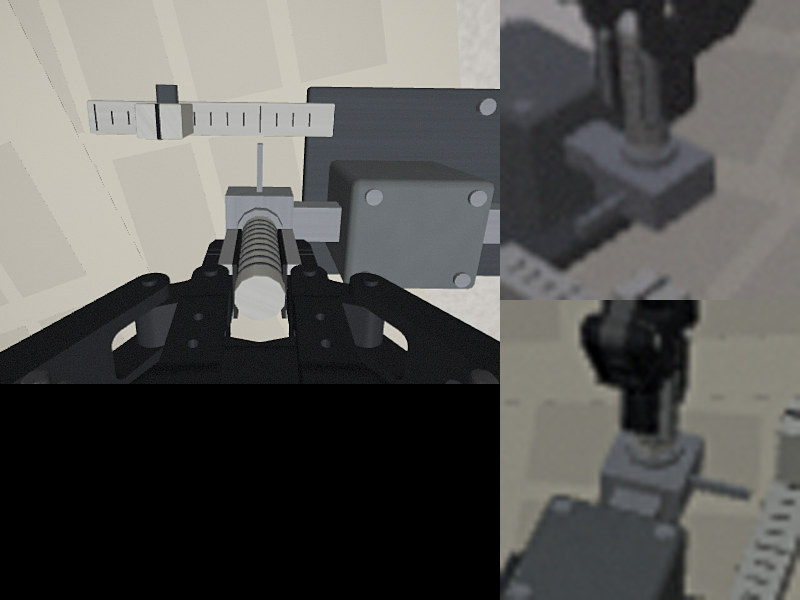

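The pin is through the eye with its flange practically on the lug, and the slide is still home. Now I'll draw it slowly.

Emit:
jog_arm(plan=[[[0, -0.2, 0.1], [0, 0, 0], -1], [[0, -0.6, 0.1], [0, 0, 0], -1], [[0.01, -1.2, 0.1], [0, 0, 0], -1], [[0.02, -1.8, 0.1], [0, 0, 0], -1], [[0.02, -2.4, 0.1], [0, 0, 0], -1], [[0.03, -3.0, 0.1], [0, 0, 0], -1], [[0.04, -3.6, 0.1], [0, 0, 0], -1], [[0.04, -4.2, 0.1], [0, 0, 0], -1], [[0.05, -4.7, 0.1], [0, 0, 0], -1], [[0.05, -5.0, 0.1], [0, 0, 0], -1]])

```text
time: 7.3
ee_pos: [0.5905, 0.0722, 0.0837]
orientation: [2.54, 1.846, 0.003]
force: [8.9, -3.0, -5.1]
grip_width: 0.191
grasp_force: 78.1
```

Emit:
jog_arm(plan=[[[0, -0.2, 0], [0, 0, 0], -1], [[0, -0.35, 0], [0, 0, 0], -1], [[0, -0.35, 0], [0, 0, 0], -1], [[0, -0.35, 0], [0, 0, 0], -1]])

```text
time: 7.7
ee_pos: [0.5874, 0.0732, 0.0837]
orientation: [2.54, 1.846, 0.003]
force: [8.2, -2.7, -4.5]
grip_width: 0.185
grasp_force: 78.2
```

Run:
```python
from h import *
w,T=shot("wrist","w5");print(T[:3,3].round(4));c=cam("wrist",T)
print(proj(c,[.60544,.12504,.052]))
out=cv2.resize(w[60:260,180:440],None,fx=3,fy=3,interpolation=cv2.INTER_CUBIC)[...,::-1]
cv2.imwrite("pics/w5c.png",out)
```

```text
[0.5874 0.0732 0.0837]
[259.85208655 123.11584049]
```

View pics/w5c.png

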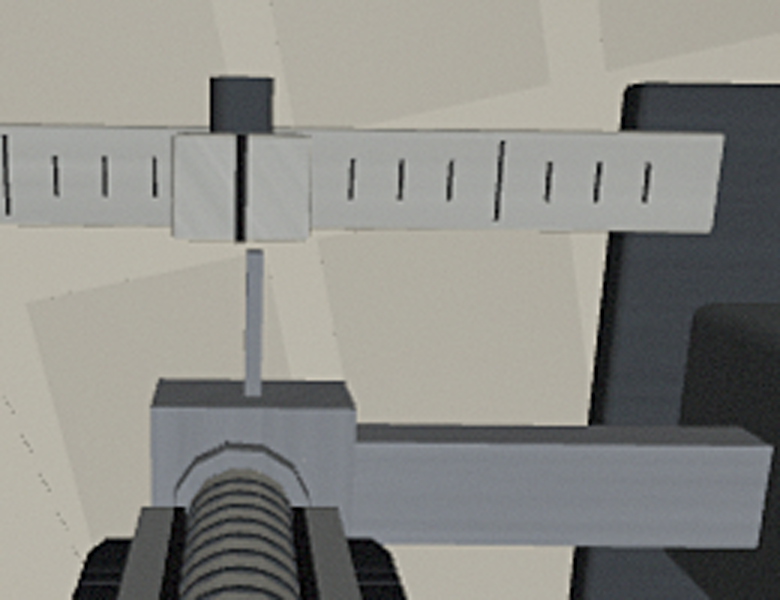

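The pointer tip (crop u≈254.5) is about 14 crop px short of the index line (240), where the 24 mm block spans 136 px. That leaves about 2.6 mm to draw.

Emit:
jog_arm(plan=[[[0, -0.13, 0], [0, 0, 0], -1], [[0, -0.26, 0], [0, 0, 0], -1], [[0, -0.26, 0], [0, 0, 0], -1], [[0, -0.26, 0], [0, 0, 0], -1], [[0, -0.26, 0], [0, 0, 0], -1]])

```text
time: 8.25
ee_pos: [0.585, 0.0739, 0.0837]
orientation: [2.54, 1.846, 0.003]
force: [9.3, -3.5, -4.8]
grip_width: 0.186
grasp_force: 78.2
```

Run:
```python
from h import *
w,T=shot("wrist","w6");s=sense();print(T[:3,3].round(4),s["force"],s["grasp_force"])
out=np.zeros((600,800,3),np.uint8);o=(T@[0,0,.0212,1])[:3]
u,v=np.round(proj(cam("side"),o)).astype(int);d=read_camera("side")
out[:,:480]=cv2.resize(w[70:270,180:340],None,fx=3,fy=3,interpolation=cv2.INTER_CUBIC)[...,::-1]
out[:320,480:]=cv2.resize(d[v-32:v+32,u-32:u+32],None,fx=5,fy=5,interpolation=cv2.INTER_CUBIC)[...,::-1]
cv2.imwrite("pics/w6c.png",out)
```

```text
[0.585  0.0739 0.0837] [ 9.01413606 -2.80865109 -4.53106406] 78.18756580352783
```

View pics/w6c.png

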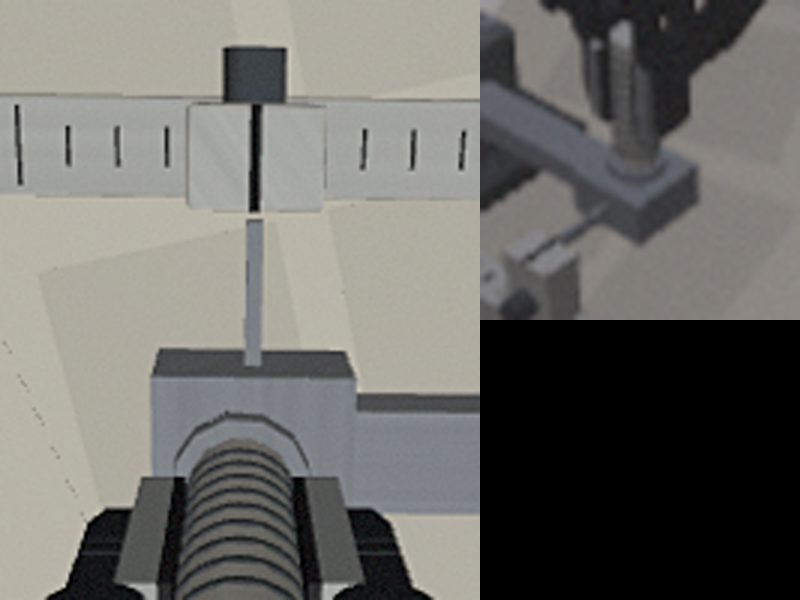

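The pointer (u≈254.5) is now in line with the index line (254.5). The flange sits on the lug and the pull is about 9.5 N, so I'm handing in.

```bash
python3 -c "
from plant import *
print(hand_in())"
```

```text
the job is handed in; nothing more can be done
None
```

I handed the job in with the pin through the eye and still gripped (about 78 N), holding the slide against its spring (about 9.5 N pull) with the pointer in line with the index mark in the last picture; the hand-in gave no verdict.

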